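# Bench-test third gear of a driving-cabinet shifter

### The job

The four-speed H-gate gear shifter of an amusement driving cabinet stands on the repair bench, its lever in neutral on the first-and-second side, and you want to check the third-gear switch. Seen from the robot's side, push the lever with your fingertips across the neutral channel to the right and then forward (away from you), fully home into third, without dipping into any other gear; leave it there and draw your hand clear. Only push: do not take the lever or knob between the fingers, and leave the multimeter, bottle, tape roll and screwdriver where they are.

Things in the scene. Friction and masses are not known exactly. Their poses are not given: they have to be found in the camera images.
- shifter: The shifter, bolted to a fixed plywood board 220 x 200 x 18 mm (x, y, z). Origin: centre of the board's underside, on the bench top. x: the shifter's forward direction, away from the robot, turned up to 0.45 rad; y: its left; z up. Two grey steel cheeks carry a bright gate plate 150 x 120 x 5 mm, its top 138.5 mm above the bench.
- gate_centre (a point): Centre of the gate, on top of the plate. The H-shaped opening has 16 mm wide slots: the neutral channel runs sideways through this point and joins two fore-and-aft slots 18 mm left and 18 mm right of it, which end 30 mm ahead and 30 mm behind. First: left ahead; second: left back; third: right ahead; fourth: right back. Axes as the shifter's.
- gate_third (a point): Point on the top of the gate plate where the middle of the stem stands when the lever is fully home in third: 22 mm forward and 18 mm right of the gate's centre.
- knob (a point): Centre of the red ball knob, 44 mm in diameter, on the lever's 12 mm steel stem; its z points up along the lever. The lever turns about a point 66 mm above the shifter's origin; the knob's centre is 175 mm from it: 241 mm above the bench when upright. Home in third it is 52 mm forward and 41 mm right of there, and 13 mm lower.
- across (a joint): Sideways lean of the lever (rad): 0 upright, +0.25 hard over to the right (line of third and fourth, 43 mm at the knob), -0.25 hard over to the left; it stops hard at both. Starts between -0.25 and -0.06. About 3 N at the knob moves it; no spring or notch, it stays where it is left.
- forward (a joint): Fore-and-aft lean of the lever (rad): 0 neutral, +0.30 fully home forward (52 mm at the knob), -0.30 fully back; hard stops at both. The gate lets it leave neutral by more than about 0.04 only where across is beyond about 0.22 either way. About 3 N at the knob moves it; no spring or notch, it stays where it is left.
- multimeter: Loose bystander: orange multimeter lying on its back, 140 x 75 x 42 mm high, right of the shifter. Origin: centre of its underside, x along its length.
- cleaner_mid (a point): Loose bystander: white bottle with a blue cap, 44 mm in diameter, 130 mm high, standing left of the shifter. The point is on its axis, 60 mm above its foot.
- tape: Loose bystander: amber tape roll lying flat, 80 mm outside, 64 mm inside, 20 mm high, beyond the shifter. Origin: centre of its underside.
- driver: Loose bystander: small screwdriver with a green handle, 160 mm long, lying beyond the shifter. Origin: under its middle, at bench height; x runs from handle to tip.

How it is judged (in metres and radians):
On the way, in this order (a step that is already met when the one before it is completed fails the run):
1. the lever is pushed across neutral to the right, onto the line of third and fourth (across over 0.20 rad, fore-and-aft lean under 0.10) (value of joint across above 0.2 rad and value of joint forward between -0.1 and 0.1 rad), for 0.02 s.
2. the lever is pushed forward, home in third (forward over 0.26 rad) (value of joint across above 0.19 rad and value of joint forward above 0.26 rad), for 0.1 s.
At the end, for the whole second after the job is handed in: The lever stands at rest in third: forward over 0.26 rad (its stop is at 0.30) and across over 0.19 rad; the four bystanders are within 20 mm of where they were (all of step 2 and velocity of joint across between -0.05 and 0.05 rad/s and velocity of joint forward between -0.05 and 0.05 rad/s and distance of each of multimeter, cleaner_mid, tape, driver from where it was at the start of the episode below 0.02 m); the robot touches nothing.
It fails at once if another gear was selected (lever over 0.15 rad back from neutral, or over 0.15 rad forward on the left side) (value of joint forward below -0.15 rad or (value of joint forward above 0.15 rad and value of joint across below 0 rad)).
It fails at once if the knob or stem was taken between the fingers (grasp point within 9 mm of the lever's axis, below the knob's top) (x of the grasp point in the frame of knob between -0.009 and 0.009 m and y of the grasp point in the frame of knob between -0.009 and 0.009 m and z of the grasp point in the frame of knob between -0.11 and 0.02 m).
It fails at once if a bystander was pushed, lifted or knocked over (moved by more than 20 mm) (distance of any of multimeter, cleaner_mid, tape, driver from where it was at the start of the episode above 0.02 m).
It also fails if it takes over 43 s, if anything falls off the work surface, if the arm or the gripper's body presses on something with over 40 N, if the wrist force passes 120 N, or if a joint passes its speed limit or range.

### The arm

A 7-joint arm with a two-finger parallel gripper is mounted at the origin on the work surface. World frame = base frame: x ahead of the robot, y to its left, z up, the work surface at z = 0. Lengths are in mm, angles in rad, forces in N, time in s.
With the tool pointing down it reaches from about 400 to 875 mm from the base axis. Payload 19.3 kg.
Tool frame: the origin (TCP) lies between the finger pads; the fingertips stand 17 mm ahead of it and the grasp point (between the pads) lies 2 mm behind it (arm.nose_length is the distance from the TCP to the fingertips, in mm); z points along the fingers, y is the direction in which the jaws open and shut (so a half turn about z gives the same grasp; the last joint's range is limited). The gripper opens to 85 mm and grips with 20 to 120 N. Pads are 22 mm wide; open, the fingers measure 114 mm over their backs; the gripper's body (76 mm by 85 mm) begins 54 mm behind the grasp point. The pads swing forward as they close: fully open they stand 13 mm farther back than shut.
Start: joints at [-1.404, 0.521, -0.036, 1.599, 0.021, 1.021, -0.113], TCP at [146.64, 607.546, 248.291] pointing down, gripper open.
Joint ranges: [-2.91, 2.91], [-0.3, 2.13], [-1.5, 1.42], [0.17, 2.43], [-1.26, 4.41], [0.16, 1.93], [-2.52, 2.52]. Speed limits (rad/s): [1.89, 1.89, 2.39, 2.39, 3.01, 3.01, 3.01].

### API

Orientations are given as a rotation vector (axis times angle).
In Python, from bench import arm gives the robot as it stands.
- The arm moves only by the shell command python3 -m pendant 'ROWS'. ROWS is JSON, a list that holds one entry, the list of rows, each a list of 7 numbers: the closure in counts, from 0 (fully open) to 255 (shut), then the shift along the tool's x, y, z in mm, then the turn, a rotation vector about the tool's x, y, z in degrees. In form: [[[grip, tx, ty, tz, wx, wy, wz], ...]]. A call has 1 to 8 rows; each row shifts and turns the commanded pose from where the row before left it, along the tool's axes as they then stand; what a row does not reach is not made up. A row lasts 1/10 s, in which the tool goes at most 50 mm and 8.59 degrees, less where a joint would pass 70% of its speed; a pose out of reach is approached as far as the arm can. A call is refused whole if a number of a shift passes 50 or a number of a turn 8.59, either way. A call with a gripper value outside its range is refused whole. The fingers move at their own pace and stop on an object; the grip force is fixed at half the most. Time passes only in rows, so rows that do not move let the fingers close. It gives the time, the measured TCP pose, the force and the opening at its end, in the units of the state.
- arm.read_state(): the state, without advancing time (a new reading comes with each control period).
- arm.snapshot(name): name is "scene" or "top" or "wrist"; returns the picture (384x512x3 uint8, blue, green, red); there is no depth.
- arm.camera_model(name): a dict with "fov_y" (degrees; the focal length in pixels is half the picture's height over the tangent of half this angle, whatever the lens; pixels are square), "cx", "cy" (the principal point, pixels), "k1" (the pictures are not rectified: a ray, as slopes to the right and down, at radius r is drawn at 1 + k1 r^2 times it, then the intrinsics apply), "pose" (4x4, takes a point from camera to world coordinates); the wrist camera has in their place "mount" (4x4, takes a point from camera to tool coordinates, whose origin is the TCP and whose axes are the flange's). Camera axes: x right, y down, z forward; pixel columns grow to the right and rows downward; lengths in mm; the calibration is good to about 2 mm. A picture is of the moment at which its call begins: read the wrist's pose just before it. camera_model takes no time and is no camera call.
- arm.sign_off(): hands the job in, once; it reports no verdict.
Trained networks look in the newest picture that a camera, given by its name, has taken for a name from the list of things; names that differ only in an ending like _2 or _b are one class to them, and where a whole thing is asked for, a point or a joint stands for the part that bears it (a point fixed in the world has none). Each returns a list of dicts, best first, with "p" (0 to 1); they miss things now and then, are a little off and sometimes report something else, mostly with a low value. They report only what shows in the picture. A call takes as long as a camera call.
- arm.silhouettes(camera, label): "region" (384x512 bool, what is visible of it) and "pixel" ([row, column] in pixels, amid what is visible of it).
The state is a dict: "t": time; "qpos": joint angles; "joint_vel": joint speeds; "joint_torque": joint torques, N m; "position": TCP position; "eef_rot": TCP orientation; "ft_force": force on the tool from outside, world axes, zero at the start; "torque": the same for the moment, N m; "finger_gap": finger opening in mm.
Only numpy, scipy, OpenCV 4.12 (cv2) and the standard library are available. Lean on these libraries where they do the work, as an engineer would, in place of code of your own. Each camera call takes 0.05 s, during which the arm holds its last target.

## Working session

There is one attempt and no reset: what is moved stays moved. The work goes in short steps, Python scripts to look and compute and a shell command to move; the robot and the scene stay as the last step left them, time stands still between calls to the robot, and variables do not carry over. Pictures are saved under pics/ and viewed, and the job is handed in when it is done.

```bash
mkdir -p pics; ls; cat > h.py <<'E'
import numpy as np,cv2
from bench import arm
from scipy.spatial.transform import Rotation as R
def K(m):
    f=192/np.tan(np.radians(m['fov_y'])/2); return f,m['cx'],m['cy'],m['k1']
def pose(name):
    m=arm.camera_model(name)
    if 'pose' in m: return np.array(m['pose'])
    s=arm.read_state();T=np.eye(4);T[:3,:3]=R.from_rotvec(s['eef_rot']).as_matrix();T[:3,3]=s['position'];return T@np.array(m['mount'])
def ray(name,px,P=None):
    m=arm.camera_model(name);f,cx,cy,k=K(m);P=pose(name) if P is None else P
    d=np.array([(px[1]-cx)/f,(px[0]-cy)/f]);u=d.copy()
    for _ in range(30):u=d/(1+k*(u@u))
    return P[:3,3],P[:3,:3]@np.array([u[0],u[1],1.])
def atz(name,px,z,P=None):
    o,d=ray(name,px,P);return o+d*(z-o[2])/d[2]
def proj(name,X,P=None):
    m=arm.camera_model(name);f,cx,cy,k=K(m);P=pose(name) if P is None else P
    p=P[:3,:3].T@(np.array(X)-P[:3,3]);u=p[:2]/p[2];u=u*(1+k*(u@u));return np.array([u[1]*f+cy,u[0]*f+cx])
def tri(rays):
    A=np.zeros((3,3));b=np.zeros(3)
    for o,d in rays:
        d=d/np.linalg.norm(d);M=np.eye(3)-np.outer(d,d);A+=M;b+=M@o
    X=np.linalg.solve(A,b);return X,[np.linalg.norm(np.cross(X-o,d/np.linalg.norm(d))) for o,d in rays]
E
python3 - <<'E'
from h import *
np.set_printoptions(precision=2,suppress=True)
s=arm.read_state();print(s)
for c in ['scene','top']:
    im=arm.snapshot(c);cv2.imwrite(f'pics/{c}0.png',im);print(c,pose(c)[:3,3])
    for l in ['knob','multimeter','cleaner_mid','tape','driver','shifter']:
        for r in arm.silhouettes(c,l)[:2]:
            print(l,round(r['p'],2),r['pixel'],r['region'].sum(), atz(c,r['pixel'],{'knob':238,'multimeter':42,'cleaner_mid':60,'tape':20,'driver':10,'shifter':100}[l]))
            if l=='knob':
                ys,xs=np.nonzero(r['region']);print(ys.min(),ys.max(),xs.min(),xs.max())
E
```

```text
pics
{'t': 0.0, 'qpos': array([-1.4 ,  0.52, -0.04,  1.6 ,  0.02,  1.02, -0.11]), 'joint_vel': array([-0., -0.,  0.,  0.,  0., -0.,  0.]), 'joint_torque': array([ -0.  , -92.71,   1.98, -36.99,   0.02,   0.01,   0.  ]), 'position': array([146.6 , 607.25, 247.73]), 'eef_rot': array([-0.37, -3.12,  0.  ]), 'ft_force': array([ 0.09, -0.75, -0.25]), 'torque': array([-0.  , -0.  , -0.02]), 'finger_gap': 85.45921675253247}
scene [1450.87  270.76 1175.8 ]
knob 0.59 [153.9, 299.5] 244 [554.11 103.34 238.  ]
144 178 290 307
knob 0.22 [262.2, 306.3] 348 [872.62 210.47 238.  ]
244 269 291 319
cleaner_mid 0.68 [190.1, 338.2] 420 [487.75 222.59  60.  ]
cleaner_mid 0.31 [251.1, 236.1] 302 [793.71  10.2   60.  ]
tape 0.85 [266.1, 307.9] 289 [748.8  204.04  20.  ]
driver 0.66 [253.5, 233.9] 256 [773.87  -4.49  10.  ]
shifter 0.73 [197.0, 288.5] 4920 [596.7   95.72 100.  ]
top [519.41  33.33 976.28]
knob 0.71 [247.4, 226.1] 472 [543.52  94.93 238.  ]
235 257 212 245
multimeter 0.54 [163.6, 273.2] 357 [756.71  -1.49  42.  ]
cleaner_mid 0.84 [280.3, 182.8] 367 [471.41 210.05  60.  ]
cleaner_mid 0.51 [243.9, 226.2] 476 [557.53 109.69  60.  ]
tape 0.93 [195.3, 204.2] 360 [679.83 170.55  20.  ]
driver 0.89 [161.9, 269.8] 384 [769.28   6.03  10.  ]
shifter 0.98 [247.7, 241.9] 7123 [547.68  70.91 100.  ]
```

```bash
python3 - <<'E'
import cv2
for c in ['scene','top']:
    im=cv2.imread(f'pics/{c}0.png');cv2.imwrite(f'pics/{c}0c.png',cv2.resize(im[110:310,140:400],None,fx=3,fy=3,interpolation=cv2.INTER_CUBIC))
E
```

```text
(no output)
```

View pics/scene0c.png

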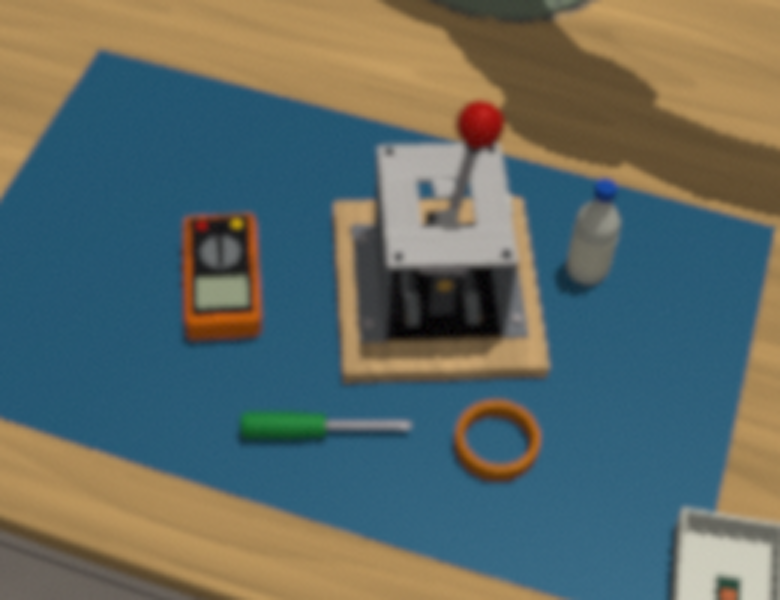

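View pics/top0c.png

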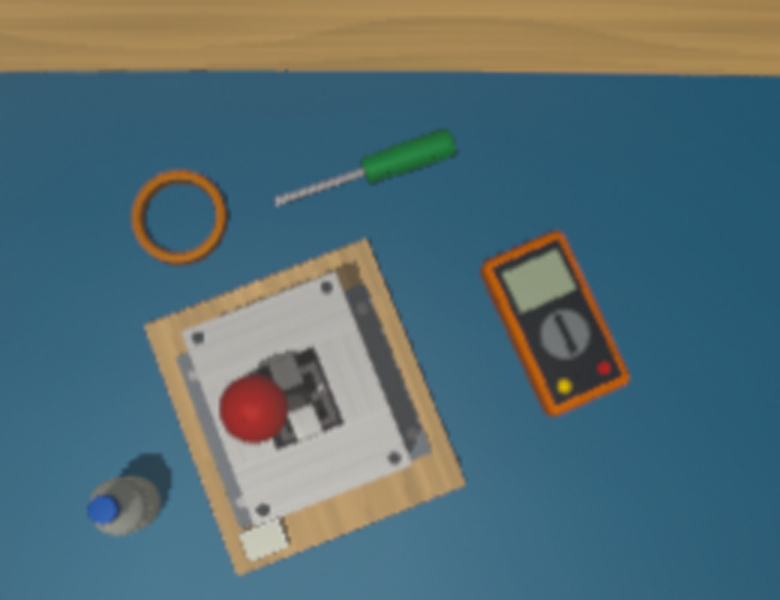

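View pics/scene0.png

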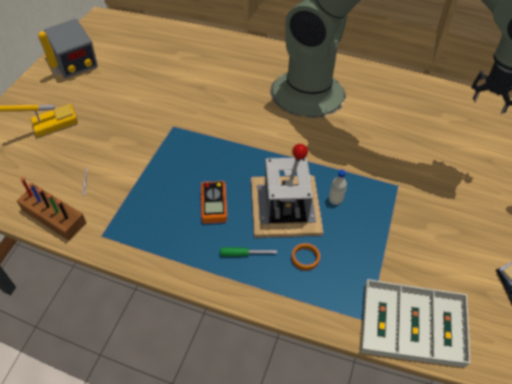

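```bash
python3 - <<'E'
from h import *
np.set_printoptions(precision=1,suppress=True)
c2=lambda x,y:(110+(y+.5)/3-.5,140+(x+.5)/3-.5)
S=[atz('top',c2(*p),138.5) for p in [(198,338),(327,287),(394,458),(263,510)]]
B=[atz('top',c2(*p),18) for p in [(147,325),(368,238),(465,485),(240,575)]]
for n,Q in(('screws',S),('board',B)):
    Q=np.array(Q);f=(Q[0]+Q[1]-Q[2]-Q[3])/2;l=(Q[0]+Q[3]-Q[1]-Q[2])/2
    print(n,Q.mean(0),np.linalg.norm(f),np.linalg.norm(l),np.arctan2(f[1],f[0]),np.arctan2(-l[0],l[1]))
Q=np.array([atz('scene',c2(*p),138.5) for p in [(508,254),(398,256),(389,151)]]);print(Q,(Q[0]+Q[2])/2)
X,e=tri([ray('top',c2(253,408)),ray('scene',c2(481,125))]);print('knob',X,e)
# bottle cap, tape, driver
print('cap',tri([ray('top',c2(103,509)),ray('scene',c2(605,188))]))
print('tape',atz('top',c2(181,217),15))
print('meter',atz('top',c2(556,322),42))
E
```

```text
screws [558.2  77.6 138.5] 131.81233141524768 100.21288635150783 0.3810412196900555 0.3851653549360745
board [558.4  76.3  18. ] 218.2760928193845 196.85796820229305 0.3778861968911749 0.38540082795679986
[[598.6 152.7 138.5]
 [635.9  58.1 138.5]
 [513.7   9.3 138.5]] [556.2  81.  138.5]
knob [546.3 100.6 239.3] [np.float64(1.7567242656447377), np.float64(1.7567242656447306)]
cap (array([476.2, 217.9, 126.2]), [np.float64(1.2057843689597731), np.float64(1.205784368959703)])
tape [714.8 183.   15. ]
meter [ 624.5 -127.1   42. ]
```

Top view: shifter yaw ≈0.382 rad, centre ≈(558, 77.5), knob ≈(546, 100.6, 239), which implies across ≈-0.147 and matches the given geometry. In the top crop the red knob is at (253,408), the bottle at (103,509) and the multimeter at (556,322). I'll close the fingers and align the tool with the shifter first.

```bash
python3 -m pendant '[[[255,0,0,0,0,0,-8.5],[255,0,0,0,0,0,-8.5],[255,0,0,0,0,0,-8.5],[255,0,0,0,0,0,-8.5],[255,0,0,0,0,0,-1.4],[255,0,0,0,0,0,0],[255,0,0,0,0,0,0]]]'
cat > st.py <<'E'
from h import *
np.set_printoptions(precision=2,suppress=True)
s=arm.read_state();Rm=R.from_rotvec(s['eef_rot']).as_matrix();p=np.array(s['position'])
c=np.array([558,77.5,0]);y=.382;f=np.array([np.cos(y),np.sin(y),0]);l=np.array([-f[1],f[0],0])
print('t',s['t'],'p',p,'gate f,l',(p-c)@f,(p-c)@l,'F',s['ft_force'],'gap',s['finger_gap'],'q',s['qpos'])
print('x.f',Rm[:,0]@f,'y.l',Rm[:,1]@l,'z',Rm[:,2])
k=c+f*-3+l*26
t=c-3*f+90*l+[0,0,227];print('to approach tool',Rm.T@(t-p))
E
python3 st.py
```

```text
t: 1.4
position: [146.7, 607.5, 248.3]
eef_rot: [-0.589, 3.086, -0.0]
ft_force: [0.4, 0.1, -0.1]
finger_gap: -0.2
t 1.4 p [146.69 607.53 248.29] gate f,l -184.07940380793073 645.1568472343578 F [ 0.43  0.07 -0.06] gap -0.21135125540248445 q [-1.3   0.53 -0.18  1.59  0.11  1.03  0.43]
x.f -0.9999894554584322 y.l 0.999989454972438 z [ 0. -0. -1.]
to approach tool [-183.63 -554.32   21.33]
```

```bash
python3 -m pendant '[[[255,-16,-46,0,0,0,0],[255,-16,-46,0,0,0,0],[255,-16,-46,0,0,0,0],[255,-16,-46,0,0,0,0],[255,-16,-46,0,0,0,0],[255,-16,-46,0,0,0,0],[255,0,0,0,0,0,0],[255,0,0,0,0,0,0]]]' ; python3 st.py
```

```text
t: 2.2
position: [339.1, 386.4, 248.6]
eef_rot: [-0.588, 3.086, 0.0]
ft_force: [-0.7, 0.8, 0.3]
finger_gap: -0.1
t 2.2 p [339.1  386.42 248.56] gate f,l -87.96183433404974 368.25754838100625 F [-0.71  0.8   0.32] gap -0.14986114994313893 q [-0.86  0.35 -0.14  1.88  0.06  0.91  0.92]
x.f -0.9999851652365377 y.l 0.9999852419584833 z [ 0.  0. -1.]
to approach tool [ -86.46 -277.8    21.54]
```

```bash
python3 -m pendant '[[[255,-14,-46,3,0,0,0],[255,-14,-46,3,0,0,0],[255,-14,-46,3,0,0,0],[255,-14,-46,3,0,0,0],[255,-14,-46,3,0,0,0],[255,-16,-38,6.5,0,0,0],[255,0,0,0,0,0,0],[255,0,0,0,0,0,0]]]' ; python3 st.py
python3 - <<'E'
from h import *
for c in ['top','wrist','scene']:
    im=arm.snapshot(c);cv2.imwrite(f'pics/{c}1.png',im if c=='wrist' else cv2.resize(im[110:310,140:400],None,fx=3,fy=3,interpolation=cv2.INTER_CUBIC))
E
```

```text
t: 3.0
position: [517.8, 170.9, 226.4]
eef_rot: [0.593, -3.084, -0.0]
ft_force: [-1.0, 0.8, -0.4]
finger_gap: 0.3
t 3.0 p [517.82 170.93 226.4 ] gate f,l -2.460497617332945 101.67309181077653 F [-1.01  0.76 -0.45] gap 0.3201242513319354 q [-0.4   0.42 -0.04  1.83  0.02  0.89  1.5 ]
x.f -0.9999975426119706 y.l 0.999997624767643 z [-0.  0. -1.]
to approach tool [  0.51 -11.67  -0.6 ]
```

View pics/top1.png

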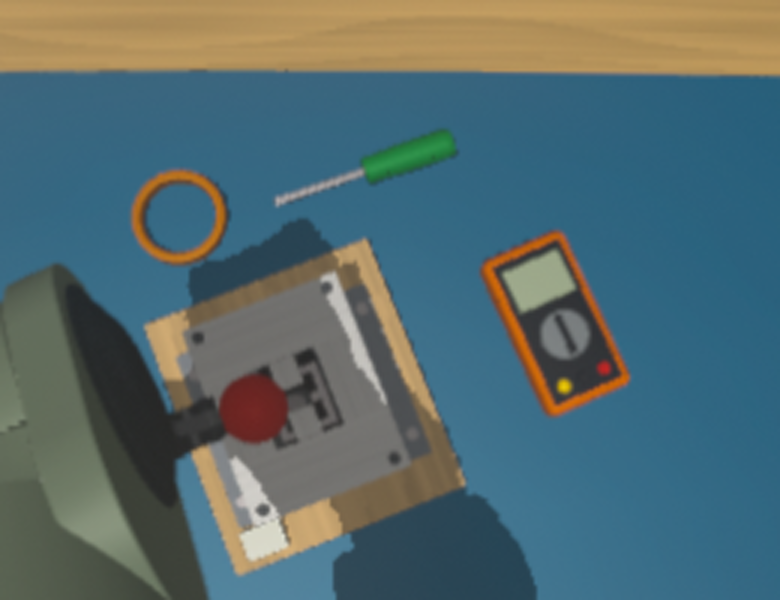

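View pics/wrist1.png

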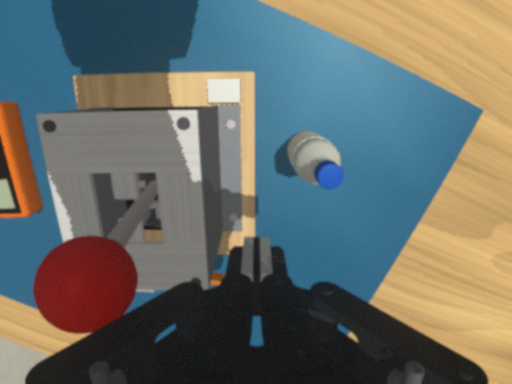

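View pics/scene1.png

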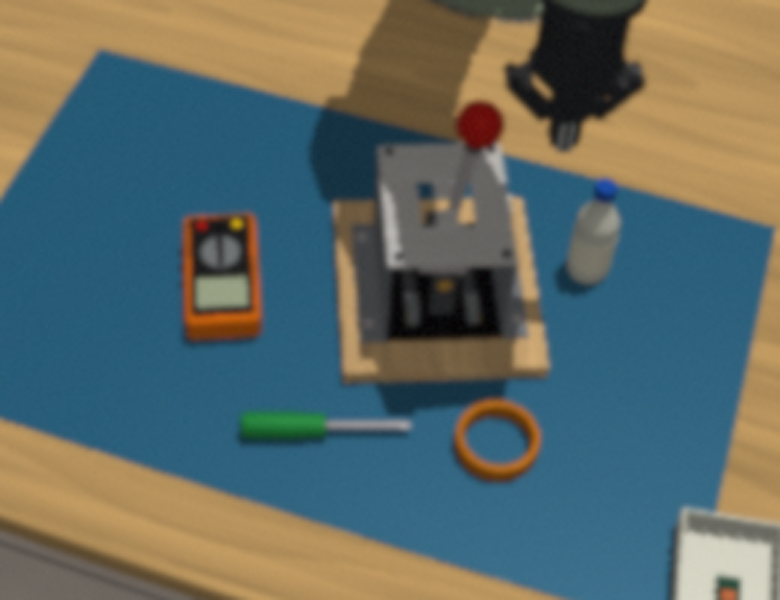

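The top view shows the closed fingertips at (205,420), just left of the knob at (253,408). Nothing else has moved. I'll raise slightly so the contact sits near the knob's equator, then push right in steps.

```bash
python3 -m pendant '[[[255,0,-10,-8,0,0,0],[255,0,-20,0,0,0,0],[255,0,-15,0,0,0,0],[255,0,-10,0,0,0,0],[255,0,-10,0,0,0,0],[255,0,0,0,0,0,0]]]' ; python3 st.py; python3 -m pendant '[[[255,0,-6,0,0,0,0],[255,0,-6,0,0,0,0],[255,0,-6,0,0,0,0],[255,0,-6,0,0,0,0],[255,0,0,0,0,0,0]]]';python3 st.py
python3 - <<'E'
from h import *
for c in ['top']:
    im=arm.snapshot(c);cv2.imwrite(f'pics/{c}2.png',im if c=='wrist' else cv2.resize(im[110:310,140:400],None,fx=3,fy=3,interpolation=cv2.INTER_CUBIC))
E
```

```text
t: 3.75
position: [542.4, 108.7, 234.8]
eef_rot: [-0.593, 3.085, -0.001]
ft_force: [0.1, 1.0, 0.5]
finger_gap: 0.2
t 3.75 p [542.43 108.66 234.83] gate f,l -2.835146805475952 34.72065150667904 F [0.14 0.96 0.53] gap 0.2489112102571583 q [-0.29  0.42 -0.02  1.81  0.01  0.91  1.63]
x.f -0.999997058530234 y.l 0.9999969743526441 z [ 0. -0. -1.]
to approach tool [ 0.3  55.28  7.81]
t: 4.25
position: [551.3, 86.6, 234.7]
eef_rot: [0.593, -3.085, 0.001]
ft_force: [0.3, -0.6, 0.2]
finger_gap: -0.1
t 4.25 p [551.28  86.56 234.73] gate f,l -2.857919220088176 10.915858231978353 F [ 0.35 -0.6   0.17] gap -0.0714188107012337 q [-0.25  0.43 -0.02  1.79  0.01  0.92  1.68]
x.f -0.9999977573741792 y.l 0.9999976474491631 z [ 0. -0. -1.]
to approach tool [ 0.31 79.09  7.7 ]
```

View pics/top2.png

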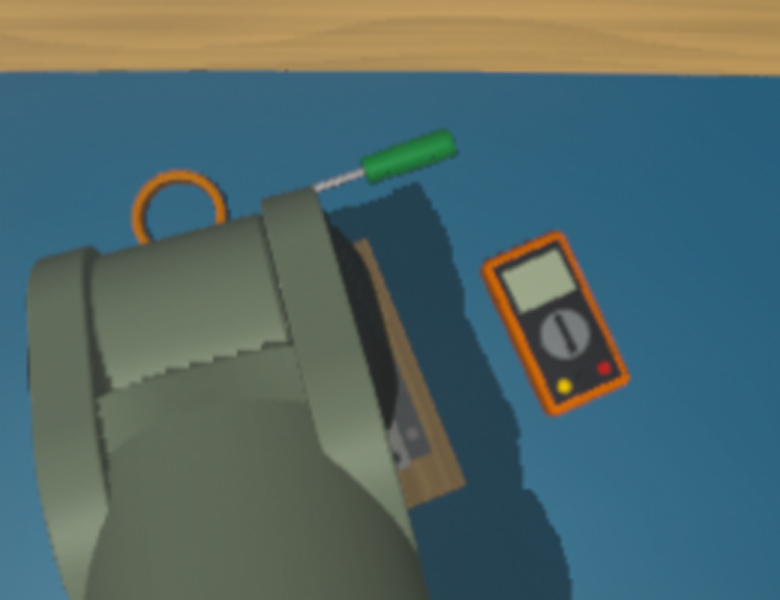

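The arm now hides the gate in the top view, so I'll use the other cameras.

```bash
cat > look.py <<'E'
import sys
from h import *
n=sys.argv[1];a=[]
for c in ['wrist','scene']:
    im=arm.snapshot(c);a.append(cv2.resize(im if c=='wrist' else im[110:254,204:396],(400,300),interpolation=cv2.INTER_CUBIC))
cv2.imwrite(f'pics/{n}.png',np.hstack(a))
E
python3 look.py a3
```

```text
(no output)
```

View pics/a3.png

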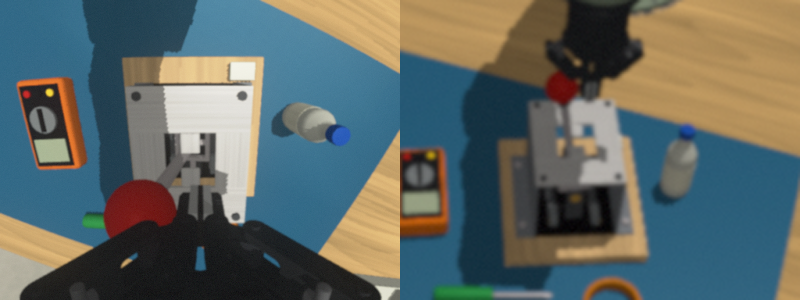

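The wrist view (left half) shows the knob at (140,215) beside the fingertips. The scene view (right half) shows the lever at (563,90), already past centre. Next: keep pushing right until it meets the stop.

```bash
python3 -m pendant '[[[255,0,-5,0,0,0,0],[255,0,-5,0,0,0,0],[255,0,-5,0,0,0,0],[255,0,0,0,0,0,0]]]' ; python3 -m pendant '[[[255,0,-3,0,0,0,0],[255,0,0,0,0,0,0]]]';  python3 -m pendant '[[[255,0,-3,0,0,0,0],[255,0,0,0,0,0,0]]]'; python3 st.py;python3 look.py a4
```

```text
t: 4.8
position: [556.8, 72.8, 234.8]
eef_rot: [0.593, -3.085, 0.001]
ft_force: [0.0, -0.2, -0.1]
finger_gap: -0.1
t: 5.0
position: [557.7, 70.6, 234.8]
eef_rot: [0.594, -3.085, 0.0]
ft_force: [-0.2, -0.4, 0.2]
finger_gap: 0.3
t: 5.2
position: [558.3, 69.6, 234.7]
eef_rot: [0.597, -3.084, -0.003]
ft_force: [-4.4, 8.1, -0.9]
finger_gap: 0.1
t 5.2 p [558.29  69.62 234.72] gate f,l -2.6713235221811633 -7.414795998287504 F [-4.41  8.13 -0.92] gap 0.05478943435811117 q [-0.22  0.44 -0.02  1.78  0.01  0.92  1.72]
x.f -0.9999999014716431 y.l 0.9999978252972095 z [-0.  0. -1.]
to approach tool [ 0.3  97.4   7.92]
```

View pics/a4.png

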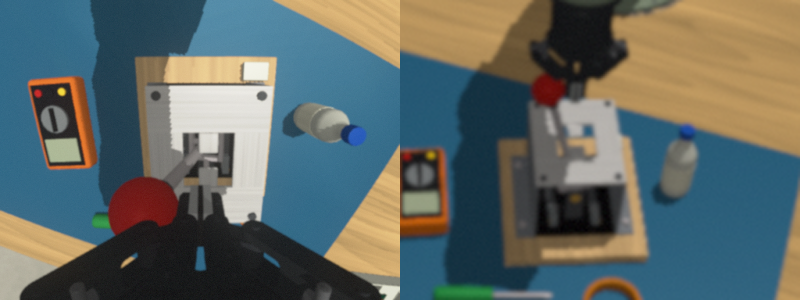

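The lever hit the right stop: 9 N at l=-7.4, so the knob is near l=-43, i.e. across ≈0.25. Next I back off to the left, go round behind the knob on the robot's side, and push forward.

```bash
python3 -m pendant '[[[255,0,6,0,0,0,0],[255,0,10,0,0,0,0],[255,20,0,0,0,0,0],[255,25,0,0,0,0,0],[255,15,0,0,0,0,0],[255,0,-20,0,0,0,0],[255,0,-25,0,0,0,0],[255,0,-6,0,0,0,0]]]' ; python3 -m pendant '[[[255,0,0,6,0,0,0],[255,0,0,0,0,0,0]]]'; python3 st.py;python3 look.py a5
```

```text
t: 6.1
position: [516.6, 11.4, 235.1]
eef_rot: [-0.592, 3.085, -0.002]
ft_force: [-0.0, -0.2, -0.4]
finger_gap: -0.1
t: 6.3
position: [515.5, 14.2, 228.0]
eef_rot: [0.596, -3.083, -0.001]
ft_force: [0.1, 1.3, -0.2]
finger_gap: -0.1
t 6.3 p [515.52  14.22 227.96] gate f,l -63.004907104503474 -42.886177965805274 F [ 0.08  1.3  -0.2 ] gap -0.053754645012392424 q [-0.14  0.37 -0.    1.91  0.    0.86  1.81]
x.f -0.9999994592364239 y.l 0.9999998028978497 z [-0.  0. -1.]
to approach tool [-59.97 132.9    0.97]
```

View pics/a5.png

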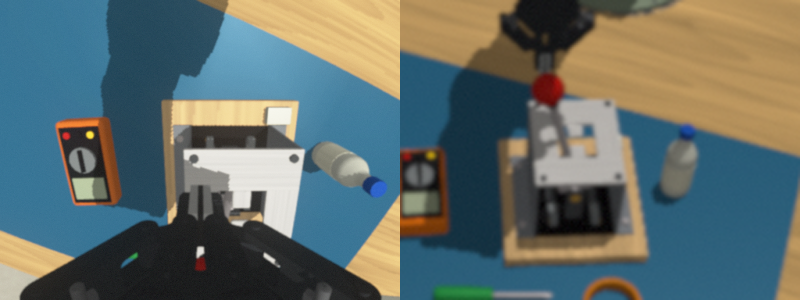

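Fingers are squarely behind the knob, as the scene view shows (knob at (548,90), fingers directly behind it). Pushing forward.

```bash
python3 -m pendant '[[[255,-12,0,0,0,0,0],[255,-10,0,0,0,0,0],[255,-6,0,0,0,0,0],[255,-6,0,0,0,0,0],[255,-6,0,0,0,0,0],[255,0,0,0,0,0,0]]]' ;python3 st.py; python3 -m pendant '[[[255,-6,0,0,0,0,0],[255,-6,0,0,0,0,0],[255,-6,0,0,0,0,0],[255,-6,0,0,0,0,0],[255,0,0,0,0,0,0]]]'; python3 st.py;python3 look.py a6
```

```text
t: 7.0
position: [553.7, 28.4, 228.7]
eef_rot: [-0.595, 3.085, -0.0]
ft_force: [-0.8, 0.8, 0.7]
finger_gap: -0.2
t 7.0 p [553.75  28.45 228.67] gate f,l -22.231147041306254 -43.93324022766999 F [-0.79  0.76  0.72] gap -0.20068734804009347 q [-0.16  0.43 -0.    1.81  0.    0.9   1.79]
x.f -0.9999996916744538 y.l 0.9999996912053873 z [ 0. -0. -1.]
to approach tool [-19.13 133.95   1.66]
t: 7.5
position: [576.2, 37.4, 228.6]
eef_rot: [-0.595, 3.085, -0.0]
ft_force: [0.1, -0.7, -0.0]
finger_gap: 0.0
t 7.5 p [576.18  37.44 228.59] gate f,l 1.9374485041616607 -43.94681947632942 F [ 0.09 -0.74 -0.03] gap 0.005360614992372475 q [-0.17  0.47 -0.    1.75  0.    0.92  1.78]
x.f -0.99999973603276 y.l 0.9999997469320799 z [ 0.  0. -1.]
to approach tool [  5.03 133.94   1.58]
```

View pics/a6.png

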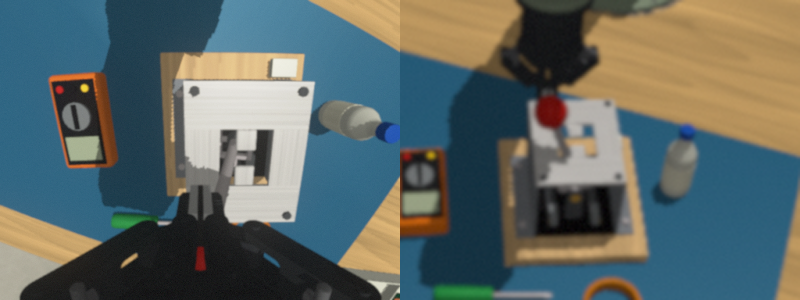

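The lever is moving forward along the right-hand slot (knob at (551,112) in the scene view). Continuing in small steps to the stop.

```bash
python3 -m pendant '[[[255,-5,0,0,0,0,0],[255,-5,0,0,0,0,0],[255,-3,0,0,0,0,0],[255,0,0,0,0,0,0]]]' ; python3 -m pendant '[[[255,-3,0,0,0,0,0],[255,0,0,0,0,0,0]]]';python3 st.py;python3 look.py a7
```

```text
t: 8.0
position: [587.9, 42.1, 228.6]
eef_rot: [0.595, -3.085, -0.0]
ft_force: [-2.0, -1.1, -0.8]
finger_gap: -0.1
t: 8.2
position: [590.5, 43.1, 228.8]
eef_rot: [0.595, -3.085, 0.0]
ft_force: [-2.3, -0.3, -0.9]
finger_gap: 0.3
t 8.2 p [590.54  43.15 228.76] gate f,l 17.38959559531036 -44.00565818188012 F [-2.31 -0.34 -0.91] gap 0.2609847637526694 q [-0.17  0.49 -0.    1.71  0.    0.94  1.78]
x.f -0.9999995757435799 y.l 0.9999995748059951 z [-0. -0. -1.]
to approach tool [ 20.51 133.99   1.75]
```

View pics/a7.png

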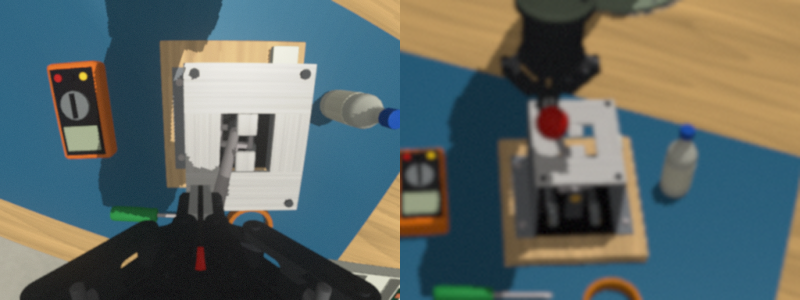

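```bash
python3 -m pendant '[[[255,-2.5,0,0,0,0,0],[255,0,0,0,0,0,0]]]'; python3 -m pendant '[[[255,-2.5,0,0,0,0,0],[255,0,0,0,0,0,0]]]';python3 st.py
```

```text
t: 8.5
position: [592.9, 44.1, 228.8]
eef_rot: [-0.595, 3.085, -0.0]
ft_force: [-2.5, -2.0, -1.8]
finger_gap: 0.1
t: 8.7
position: [594.6, 44.7, 228.5]
eef_rot: [0.594, -3.083, 0.0]
ft_force: [-7.2, -2.8, 1.1]
finger_gap: 0.1
t 8.7 p [594.57  44.74 228.52] gate f,l 21.72559212156661 -44.03312960048628 F [-7.17 -2.76  1.07] gap 0.05092773661181421 q [-0.17  0.5  -0.    1.7   0.    0.95  1.78]
x.f -0.9999980696690638 y.l 0.9999994521107687 z [-0. -0. -1.]
to approach tool [ 24.86 134.01   1.58]
```

```bash
python3 -m pendant '[[[255,-3,0,0,0,0,0],[255,0,0,0,0,0,0],[255,0,0,0,0,0,0]]]';python3 st.py;python3 look.py a8
```

```text
t: 9.0
position: [596.2, 45.4, 228.2]
eef_rot: [0.594, -3.081, 0.0]
ft_force: [-14.2, -4.8, 1.8]
finger_gap: -0.1
t 9.0 p [596.23  45.42 228.25] gate f,l 23.512677563744795 -44.01818355923665 F [-14.17  -4.85   1.79] gap -0.07504302459332286 q [-0.17  0.5  -0.    1.69  0.    0.95  1.78]
x.f -0.9999905287269426 y.l 0.9999989807607933 z [-0. -0. -1.]
to approach tool [ 26.69 133.98   1.43]
```

View pics/a8.png

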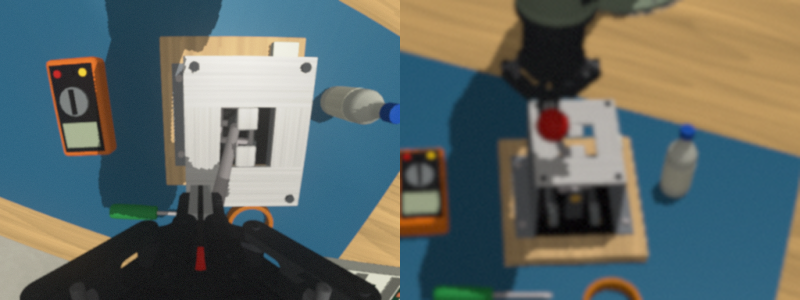

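The force climbs to 15 N against the forward stop. I'll withdraw straight back, raise, and check.

```bash
python3 -m pendant '[[[255,6,0,0,0,0,0],[255,14,0,0,0,0,0],[255,25,0,0,0,0,0],[255,25,0,-20,0,0,0],[255,20,0,-30,0,0,0],[255,0,40,-20,0,0,0],[255,0,40,0,0,0,0],[255,0,40,0,0,0,0]]]';python3 -m pendant '[[[255,0,40,0,0,0,0],[255,0,40,0,0,0,0],[255,0,40,0,0,0,0],[255,0,40,0,0,0,0],[255,0,40,0,0,0,0],[255,0,30,0,0,0,0],[255,0,0,0,0,0,0],[255,0,0,0,0,0,0]]]';python3 st.py
python3 - <<'E'
from h import *
np.set_printoptions(precision=1,suppress=True)
c0=np.array([558,77.5,0]);y=.382;f=np.array([np.cos(y),np.sin(y),0]);l=np.array([-f[1],f[0],0])
rs=[]
for c in ['top','scene']:
    im=arm.snapshot(c)
    cv2.imwrite(f'pics/{c}9.png',cv2.resize(im[110:310,140:400],None,fx=3,fy=3,interpolation=cv2.INTER_CUBIC))
    b,g,r=[im[...,i].astype(int) for i in range(3)]
    mk=((r>90)&(g<50)&(b<50)).astype(np.uint8);n,_,st,ce=cv2.connectedComponentsWithStats(mk)
    i=1+np.argmax(st[1:,4]);print(c,st[i],ce[i]);rs.append(ray(c,ce[i][::-1]))
X,e=tri(rs);print('knob',X,e,(X-c0)@f,(X-c0)@l, 'expected',c0+52*f-41*l+[0,0,228])
E
```

```text
t: 9.9
position: [469.6, 125.5, 300.0]
eef_rot: [-0.593, 3.082, 0.001]
ft_force: [1.5, 0.5, -0.3]
finger_gap: -0.1
t: 10.7
position: [384.2, 337.9, 299.0]
eef_rot: [-0.596, 3.084, 0.001]
ft_force: [0.8, -0.6, -0.0]
finger_gap: -0.3
t 10.7 p [384.19 337.94 298.95] gate f,l -64.19844185856564 306.46467510811715 F [ 0.8  -0.57 -0.  ] gap -0.32156600595708784 q [-0.69  0.29 -0.19  1.83  0.06  1.03  1.05]
x.f -0.9999997494474914 y.l 0.9999999443151312 z [ 0.  0. -1.]
to approach tool [ -61.13 -216.49   71.93]
top [236 198  21  20 309] [246.  207.1]
scene [270 163  14  14 150] [277.  169.9]
knob [621.7  60.1 228. ] [np.float64(1.7418557652058486), np.float64(1.7418557652058364)] 52.62702904634113 -39.927012800011056 expected [621.5  58.8 228. ]
```

View pics/top9.png

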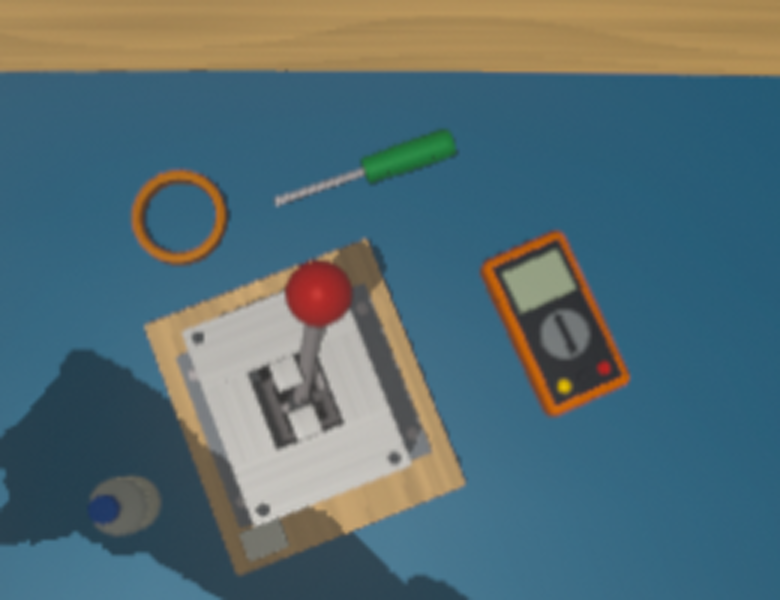

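View pics/scene9.png

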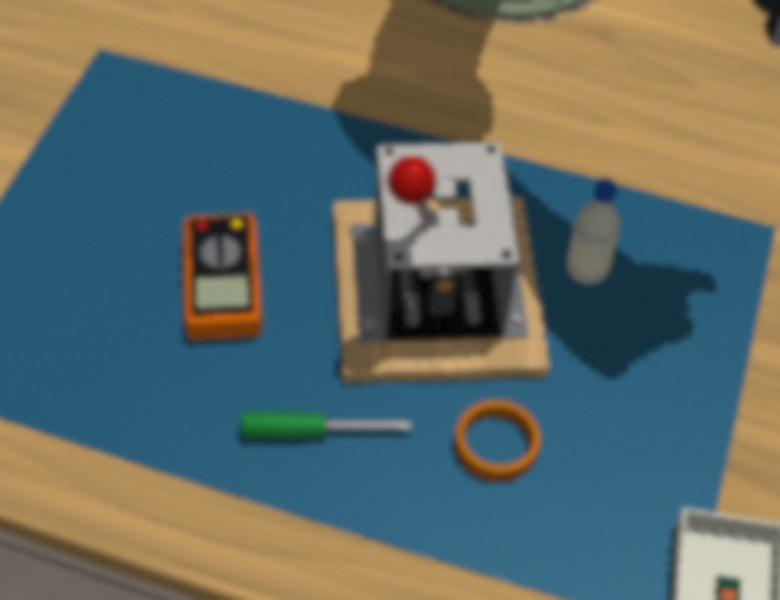

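The lever stands in third: the knob measures (621.7, 60.1, 228.0), against (621.5, 58.8, 228.0) expected. In both views the four bystanders are at the same pixels as at the start, and the hand is clear.

```bash
python3 -c "
from bench import arm;print(arm.sign_off())"
```

```text
the job is handed in; nothing more can be done
None
```

The lever is home in third, and I handed the job in at about 11 s of the 43 s allowed. I pushed with closed fingertips only. I pushed the knob right until it met the stop (about 9 N), went round behind it, then pushed it forward to its stop (about 15 N). After that I drew the hand back, up and away to the left.

**Lever:** the last check put the knob 53 mm forward and 40 mm right of the gate's centre, at 228 mm height. Fully home in third is 52, 41 and 228 mm.

**Bystanders and contact:** the multimeter, bottle, tape roll and screwdriver look unmoved in both camera views. The wrist force was back to sensor noise after I withdrew, and the hand is about 270 mm from the lever.

**Limits of the checks:** no check failed or disagreed. The arm hid the gate from the top camera during the pushes, so I followed those with the wrist and scene cameras. The two camera rays to the knob missed each other by about 3.5 mm (1.7 mm each from the measured point), close to the calibration error.

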